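# Draw out the sample tray of an X-ray analyser with a tray hook

## Robot

A 6-joint arm with a two-finger parallel gripper is mounted at the origin on the work surface. World frame = base frame: x ahead of the robot, y to its left, z up, the work surface at z = 0. Lengths are in mm, angles in rad, forces in N, time in s.
With the tool pointing down it reaches from about 350 to 975 mm from the base axis. Payload 7.1 kg.
Tool frame: the origin (TCP) lies at the very end of the fingers, on their centre line; the grasp point (between the pads) lies 19 mm behind it (ctrl.tcp_to_grasp is the distance from the TCP to the grasp point, in mm); z points along the fingers, x is the direction in which the jaws open and shut, and the axes are right-handed (so a half turn about z gives the same grasp; the last joint's range is limited). The gripper opens to 88 mm and grips with 3 to 60 N. Pads are 20 mm wide; open, the fingers measure 115 mm over their backs; the gripper's body (75 mm by 178 mm) begins 61 mm behind the grasp point.
Start: joints at [1.128, 0.423, 1.63, -0, 1.089, -0.019], TCP at [256.984, 569.705, 193.675] pointing down, gripper open.
Joint ranges: [-3, 3], [-0.9, 2.11], [0.09, 2.58], [-1.31, 4.45], [0.11, 2.69], [-2.54, 2.54]. Speed limits (rad/s): [2.39, 2.39, 3.01, 3.14, 3.14, 3.14].

## Interface

Orientations are given as a rotation vector (axis times angle).
In Python, from workcell import get_obs, viewer, ctrl, masks_of gives the robot as it stands. The module is installed in compiled form; this text tells all that it offers.
- The arm moves only by the shell command python3 -m inch 'ROWS'. ROWS is JSON, a list of rows, each an object of numbers: "tx", "ty", "tz": the shift along the tool's x, y, z in cm; "ax", "ay", "az": the turn, a rotation vector about the tool's x, y, z in degrees; "jaw": the opening, from 0 (shut) to 1 (fully open). In form: [{"tx": .., "ty": .., "tz": .., "ax": .., "ay": .., "az": .., "jaw": ..}, ...]. A call has 1 to 12 rows; each row shifts and turns the commanded pose from where the row before left it, along the tool's axes as they then stand; what a row does not reach is not made up. A row lasts 1/8 s, in which the tool goes at most 62.5 mm and 10.7 degrees, less where a joint would pass 70% of its speed; a pose out of reach is approached as far as the arm can. A call is refused whole if a number of a shift passes 6.25 or a number of a turn 10.7, either way. A call with a gripper value outside its range is refused whole. The fingers move at their own pace and stop on an object; the grip force is fixed at half the most. Time passes only in rows, so rows that do not move let the fingers close. It gives the time, the measured TCP pose, the force and the opening at its end, in the units of the state.
- get_obs(): the state, without advancing time (a new reading comes with each control period).
- viewer.get_image(name): name is "scene" or "side" or "wrist"; returns (picture, depth): 420x560x3 uint8, red, green, blue; 420x560 float32, mm along the optical axis (not along the pixel's ray), 0 where there is no reading.
- viewer.get_calibration(name): a dict with "fx", "fy", "cx", "cy" (pixels), "rvec" (rotation vector, rad) and "tvec" (3), from world to camera coordinates, as OpenCV has them. Camera axes: x right, y down, z forward; pixel columns grow to the right and rows downward; lengths in mm; the calibration is good to about 2 mm. The wrist camera is an equidistant fisheye: a pixel r from the principal point sees the ray r / f radians off the axis. A picture is of the moment at which its call begins: read the wrist's pose just before it. get_calibration takes no time and is no camera call; for the wrist camera it gives the pose at the moment of the call.
- ctrl.close_job(): hands the job in, once; it reports no verdict.
Trained networks look in the newest picture that a camera, given by its name, has taken for a name from the list of things; names that differ only in an ending like _2 or _b are one class to them, and where a whole thing is asked for, a point or a joint stands for the part that bears it (a point fixed in the world has none). Each returns a list of dicts, best first, with "score" (0 to 1); they miss things now and then, are a little off and sometimes report something else, mostly with a low value. They report only what shows in the picture. A call takes as long as a camera call. They do not tell look-alikes from the thing itself.
- masks_of(camera, thing): "pixels" (420x560 bool, what is visible of it) and "location" ([column, row] in pixels, amid what is visible of it).
The state is a dict: "t": time; "qpos": joint angles; "qvel": joint speeds; "joint_torque": joint torques, N m; "ee_pos": TCP position; "orientation": TCP orientation; "ft_force": force on the tool from outside, world axes, zero at the start; "moment": the same for the moment, N m; "width": finger opening in mm.
Only numpy, scipy, OpenCV 4.12 (cv2) and the standard library are available. Lean on these libraries where they do the work, as an engineer would, in place of code of your own. Each camera call takes 0.05 s, during which the arm holds its last target. There are 200 camera calls.

## Task

Take the tray hook from its stand, let its toe down through the finger hole in the tongue of the sample tray, and draw the tray gently out of the analyser chamber until it comes up against its end stop; keep a steady pull of about 10 N on it there for a second, and never load the tray with more than 20 N. Then unhook, hang the hook back in its stand and leave the tray standing drawn out. Move the tray only with the hook, and do not disturb anything else on the table.

Things in the scene. Friction and masses are not known exactly. Their poses are not given: they have to be found in the camera images.
- chamber: Grey sample chamber, 200 (x) x 200 (y) x 120 mm, fixed to the table; on its roof a round aluminium detector, 42 mm radius at x = +35 mm, up to z = 197 mm. Origin at the centre of its underside; +x points into the chamber, the front face is x = -100 mm. The sample tray slides out of the front along the chamber's -x.
- tray: Aluminium sample tray, 140 mm wide, in the chamber's front; a flat tongue 48 mm wide, 5 mm thick (upper face 50 mm over the table) reaches 54 mm out of its front plate and has a vertical finger hole. Axes as the chamber's; origin 135 mm behind the hole (+x), at table height. Slides along the chamber's x only, with about 2 N of friction, and stays where left. Starts 0 to 60 mm ajar.
- tray_front (a point): Middle of the tray's front plate (152 x 40 mm, z = 37 to 77 mm). The tray's end stop is unseen and differs from run to run: met after a further 75 to 105 mm of travel, finger hole then 240 to 270 mm before the chamber's origin. It is sprung: past it the tray yields only about 1 mm for every 2 to 3 N of pull beyond the friction, and springs back when let go.
- finger_hole (a point): Centre of the finger hole at the tongue's upper face (50 mm above the table). The hole is round, 26 mm in diameter, through the 5 mm tongue, open below; 10 mm of tongue remain before it (towards -x). Axes as the chamber's. Held against the stop, the tray must feel more than 7 N from the hook for over half a second, standing still; over 22 N between hook and tray at any time is too much.
- hook_grip (a point): Centre of the hook's upright wooden handle: 26 mm (hook's x) x 20 mm (y) x 50 mm tall. The hook weighs about 0.12 kg. Axes are the hook's: z up the handle, -x the way the toe points. Below, on the same axis: a steel collar 44 x 36 x 6 mm, its underside 31 mm below this point, then a rod 7 mm in diameter that ends 65 mm below this point.
- hook_rod (a point): Lower end of the hook's rod, on its axis, 65 mm below hook_grip. Here the toe, 7 mm wide and 5 mm high from this level up, reaches 12 mm from the rod's axis to the hook's -x; seen from above toe and rod span x = -12 to +3.5 mm. With the toe along the chamber's -x and this point 4 mm behind (+x of) the hole's centre they are centred in the hole.
- hook: The whole tray hook, 93 mm tall, origin and axes as hook_rod. It is in the hole when hook_rod is 10 mm or more below the tongue's upper face (15 to 22 mm is good, the toe is then below the tongue). Drawn to -x, the toe passes under the tongue and the rod bears on the hole's edge, its axis 9.5 mm before the hole's centre. To unhook, go back 13.5 mm and lift.
- hook_collar (a point): Centre of the underside of the hook's collar, 31 mm below hook_grip; by the collar the hook hangs in its stand.
- stand: Black hook stand, fixed to the table: foot 100 x 84 mm, two uprights, top plate 82 x 70 x 8 mm with its upper face 70 mm above the table. The plate has a rectangular through slot 28 mm (x) by 20 mm (y), centred at x = -4 mm, in which the hook hangs by its collar, toe along the stand's -x. Origin at the centre of the underside.
- stand_seat (a point): Point on the upper face of the stand's top plate, 70 mm above the table, straight above the stand's origin, where hook_collar belongs: the hook hangs home when hook_collar is within 12 mm of it sideways and the collar lies flat on the plate.
- vial_box: Bystander: open white plastic box 90 x 75 x 35 mm with two capped vials, 57 mm high. Origin at the centre of its underside.
- pot_a: Bystander: small closed sample pot, 40 mm in diameter, 45 mm high. Origin under its centre.
- pot_b: Bystander: a second such pot.
- mouse: Bystander: black computer mouse 105 x 60 x 32 mm. Origin under its centre.
- phone: Bystander: phone lying flat, 150 x 73 x 9 mm. Origin under its centre.
- usb_stick: Bystander: memory stick, 53 x 18 x 8 mm, lying on the table. Origin under its centre.
Things that resemble listed ones, but are neither listed nor needed, are in the scene too. What is shaped like the stand but blue or purple is not meant.

How it is judged:
By the outcome, as a careful person would: the job done as asked, in the order asked, and still so for the second after the job is handed in, with the robot touching nothing.
It also fails if it takes over 61 s, if anything falls off the work surface, if the arm or the gripper's body presses on something with over 40 N, if the wrist force passes 120 N, or if a joint passes its speed limit or range.

## Working session

There is one attempt and no reset: what is moved stays moved. The work goes in short steps, Python scripts to look and compute and a shell command to move; the robot and the scene stay as the last step left them, time stands still between calls to the robot, and variables do not carry over. Pictures are saved under pics/ and viewed, about 8 in all and at most 12, crops included, and the job is handed in when it is done.

```bash
mkdir -p pics
cat > h.py <<'E'
import numpy as np,cv2
from workcell import get_obs,viewer,ctrl,masks_of
R=lambda v:cv2.Rodrigues(np.array(v,float))[0]
def cal(n):
    c=viewer.get_calibration(n); return c,R(c['rvec']),np.array(c['tvec'],float).ravel()
def px2w(n,uv,d=None,z=None,C=None):
    c,r,t=C or cal(n)
    x=(np.asarray(uv,float)-[c['cx'],c['cy']])/[c['fx'],c['fy']]
    if n=='wrist':
        th=np.hypot(*x); ray=np.array([*(x*np.sin(th)/max(th,1e-9)),np.cos(th)])
    else: ray=np.array([*x,1.])
    o=-r.T@t; w=r.T@ray
    if d is not None: return o+w*d/ray[2]
    return o+w*(z-o[2])/w[2]
def save(n,im): cv2.imwrite('pics/'+n+'.png',im[...,::-1])
E
python3 - <<'E'
from h import *
o=get_obs();print(o['t'],o['ee_pos'],o['orientation'],o['ft_force'],o['width'])
ims=[]
for n in('scene','side'):
    im,d=viewer.get_image(n);np.savez(f'{n}.npz',im=im,d=d)
    c,r,t=cal(n);print(n,c['fx'],(-r.T@t).round())
    save(n,im)
    for k in('hook','stand','tray','chamber','hook_grip','hook_collar','finger_hole','tray_front','stand_seat'):
        for m in masks_of(n,k)[:3]:
            u,v=m['location'];u0,v0=int(round(u)),int(round(v))
            z=d[min(v0,419),min(u0,559)]
            print(n,k,round(m['score'],2),(u0,v0),m['pixels'].sum(),px2w(n,(u,v),d=z).round() if z>0 else None)
a=cv2.imread('pics/scene.png');b=cv2.imread('pics/side.png')
cv2.imwrite('pics/both.png',cv2.resize(np.vstack([a,b]),(400,600)))
E
```

```text
0.0 [256.75518221 569.17310998 192.91202929] [ 2.63833420e+00  1.70403738e+00 -2.03176447e-03] [0.48449999 0.24997036 0.09327965] 87.8405131094807
scene 421.8014144525229 [1263. -287.  857.]
scene hook 0.74 (386, 173) 219 [540. 330.  94.]
scene stand 0.97 (368, 270) 1643 [795. 126.  67.]
scene stand 0.9 (437, 228) 1418 [749. 353.  69.]
scene stand 0.72 (380, 191) 987 [563. 303.  55.]
scene tray 0.58 (383, 172) 275 [537. 322.  97.]
scene tray 0.44 (255, 251) 128 [631. -94.  48.]
scene chamber 0.55 (296, 298) 11017 [856. -86. 159.]
scene hook_grip 0.65 (386, 174) 252 [538. 331.  89.]
scene hook_grip 0.48 (378, 192) 937 [563. 300.  50.]
scene hook_collar 0.48 (381, 172) 259 [526. 322.  88.]
scene finger_hole 0.51 (255, 252) 95 [632. -94.  46.]
scene tray_front 0.54 (255, 252) 143 [631. -95.  46.]
scene tray_front 0.2 (384, 172) 277 [539. 322. 100.]
scene stand_seat 0.9 (379, 190) 1015 [563. 301.  59.]
scene stand_seat 0.89 (364, 152) 947 [397. 350.  59.]
scene stand_seat 0.74 (336, 204) 1186 [576. 155.  69.]
side 446.6179834437539 [ 169. -515.  855.]
side hook 0.68 (196, 132) 310 [524. 320. 104.]
side stand 0.9 (199, 156) 1181 [525. 333.  13.]
side stand 0.78 (251, 115) 1100 [741. 398.  10.]
side stand 0.75 (135, 168) 1431 [353. 337.  63.]
side tray 0.78 (346, 218) 1588 [676. -92.  57.]
side chamber 0.87 (380, 190) 9206 [ 754. -109.  117.]
side hook_grip 0.72 (196, 136) 315 [522. 324.  89.]
side hook_collar 0.69 (195, 134) 292 [521. 323.  96.]
side finger_hole 0.65 (345, 221) 1566 [673. -93.  50.]
side tray_front 0.55 (348, 217) 1468 [676. -95.  66.]
side stand_seat 0.79 (253, 113) 1158 [715. 345.  62.]
side stand_seat 0.77 (198, 152) 1135 [532. 350.   7.]
side stand_seat 0.69 (312, 154) 1343 [780. 156.  11.]
```

View pics/scene.png

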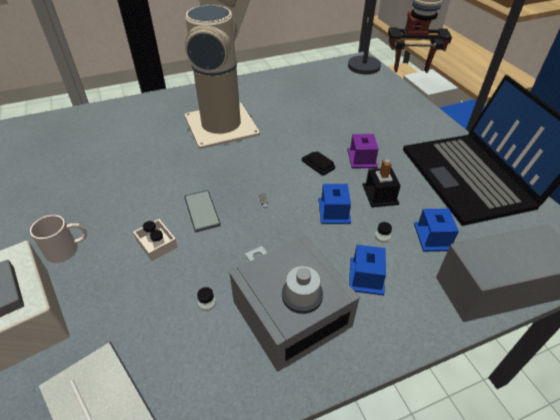

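View pics/side.png

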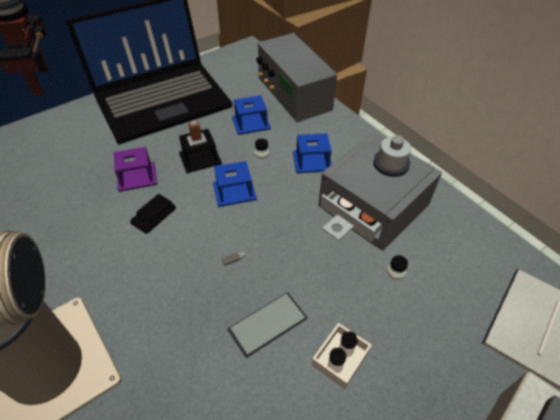

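The scene shows one black stand, at scene (383,183) and side (198,150), with the wooden-handled hook in it. The look-alikes are blue, at scene (336,203), (437,228) and (368,268), and purple, at (364,152). The tray tongue is at scene (256,253) and side (338,227). I'll move above the black stand and confirm from near.

```bash
python3 -m inch '[{"tx":-1.4,"ty":4.5,"tz":-1},{"tx":-1.4,"ty":4.5,"tz":-1},{"tx":-1.4,"ty":4.5,"tz":-1},{"tx":-1.4,"ty":4.5,"tz":-1},{"tx":-1.4,"ty":4.5,"tz":-1},{"tx":-1.4,"ty":4.5,"tz":-1},{"tx":-1.4,"ty":4.5,"tz":-1},{}]'
cat > look.py <<'E'
from h import *
import sys
tag,names=sys.argv[1],sys.argv[2].split(',')
C=cal('wrist');o=get_obs();im,d=viewer.get_image('wrist');np.savez(tag+'.npz',im=im,d=d)
print(o['t'],o['ee_pos'].round(1),'tool x',R(o['orientation'])[:,0].round(3),'cam',(-C[1].T@C[2]).round(),'F',np.round(o['ft_force'],1),o['width'])
for k in names:
    k,z=k.split(':')
    for m in masks_of('wrist',k)[:3]:
        u,v=m['location'];dd=d[int(round(v)),int(round(u))]
        print(k,round(m['score'],2),(round(u,1),round(v,1)),m['pixels'].sum(),'z-plane',px2w('wrist',(u,v),z=float(z),C=C).round(1),'depth',px2w('wrist',(u,v),d=dd,C=C).round(1))
save(tag,im)
import pickle;pickle.dump(C,open(tag+'.pkl','wb'))
E
python3 look.py w1 hook:126,stand:70,stand_seat:70,hook_grip:126,hook_collar:70
```

```text
1.0 [257.  569.7 193.7] tool x [ 0.411  0.912 -0.   ] cam [190. 598. 385.] F [ 0.9 -0.2 -0. ] 88.5116357534369
stand 0.77 (221.8, 373.1) 601 z-plane [437.2 396.   70. ] depth [484.2 357.5  10.1]
stand 0.61 (194.0, 341.3) 1222 z-plane [376.6 390.3  70. ] depth [376.3 390.6  70.4]
stand_seat 0.94 (197.5, 342.0) 1155 z-plane [379.1 394.1  70. ] depth [378.9 394.2  70.2]
stand_seat 0.76 (223.1, 375.1) 538 z-plane [441.2 395.7  70. ] depth [489.8 356.4   9. ]$[0]: bad value
```

View pics/w1.png

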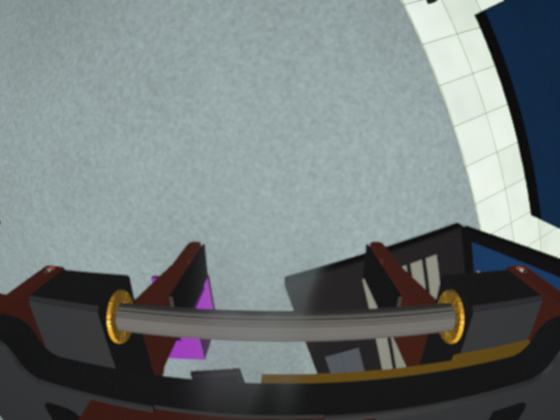

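The move was refused because it needs all seven keys. The picture shows only the gripper and the purple decoy at (180,330). The camera sits on the tool's −y side, so I'll overshoot past the hook to see it.

```bash
python3 -m inch '[{"tx":-1.4,"ty":5.2,"tz":-1,"ax":0,"ay":0,"az":0,"jaw":1},{"tx":-1.4,"ty":5.2,"tz":-1,"ax":0,"ay":0,"az":0,"jaw":1},{"tx":-1.4,"ty":5.2,"tz":-1,"ax":0,"ay":0,"az":0,"jaw":1},{"tx":-1.4,"ty":5.2,"tz":-1,"ax":0,"ay":0,"az":0,"jaw":1},{"tx":-1.4,"ty":5.2,"tz":-1,"ax":0,"ay":0,"az":0,"jaw":1},{"tx":-1.4,"ty":5.2,"tz":-1,"ax":0,"ay":0,"az":0,"jaw":1},{"tx":-1.4,"ty":5.2,"tz":-1,"ax":0,"ay":0,"az":0,"jaw":1},{"tx":-1.4,"ty":5.2,"tz":-1,"ax":0,"ay":0,"az":0,"jaw":1},{"tx":0,"ty":0,"tz":0,"ax":0,"ay":0,"az":0,"jaw":1}]'
python3 look.py w2 hook:126,stand:70,stand_seat:70,hook_grip:126,hook_collar:70
```

```text
t: 2.42
ee_pos: [593.0, 294.2, 274.3]
orientation: [2.642, 1.698, 0.003]
ft_force: [-0.2, 0.4, 0.2]
width: 87.7
2.425 [593.  294.2 274.3] tool x [0.415 0.91  0.001] cam [526. 323. 465.] F [-0.2  0.4  0.2] 87.71373818060674
hook 0.7 (289.6, 117.1) 1125 z-plane [523.  330.2 126. ] depth [523.  330.1 131.3]
stand 0.93 (305.4, 119.4) 3249 z-plane [532.8 347.5  70. ] depth [532.7 347.3  74.4]
stand 0.81 (190.2, 177.1) 4758 z-plane [536.2 187.2  70. ] depth [536.2 187.   69.6]
stand 0.69 (247.3, 300.8) 1932 z-plane [724.4 174.7  70. ] depth [736.  165.9  46.8]
stand_seat 0.9 (245.1, 301.2) 1980 z-plane [723.7 171.4  70. ] depth [734.7 163.   48.1]
stand_seat 0.86 (264.1, 18.0) 2369 z-plane [395.7 355.4  70. ] depth [395.7 355.4  70.2]
stand_seat 0.78 (369.4, 224.8) 3531 z-plane [689.5 370.5  70. ] depth [689.1 370.4  71. ]
hook_grip 0.91 (288.7, 117.5) 1128 z-plane [523.  329.2 126. ] depth [523.  329.1 130.8]
hook_grip 0.71 (279.3, 236.6) 757 z-plane [636.5 266.2 126. ] depth [662.7 252.8  45.7]
hook_collar 0.65 (290.0, 120.6) 1090 z-plane [526.6 330.   70. ] depth [526.5 329.  127.8]
```

View pics/w2.png

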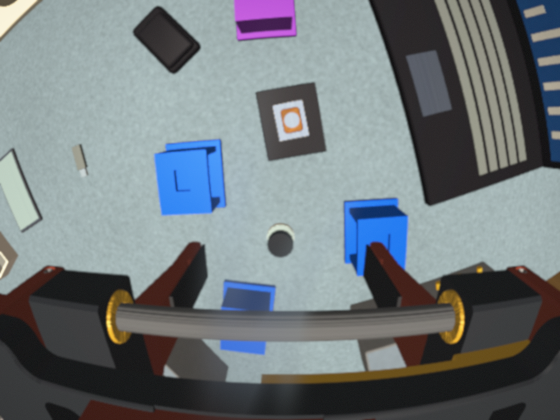

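The wrist view shows the black stand at (291,121) with the hook's collar and handle at (290,120). Blue decoys are at (185,180), (380,235) and (247,315), purple at (265,15). Next I'll get the geometry from the depth cloud, with one enlarged crop to confirm.

```bash
cat > cloud.py <<'E'
from h import *
import pickle
def cloud(tag,n='wrist'):
    f=np.load(tag+'.npz');im,d=f['im'],f['d'];C=pickle.load(open(tag+'.pkl','rb')) if n=='wrist' else cal(n)
    c,r,t=C;v,u=np.mgrid[:420,:560];x=(u-c['cx'])/c['fx'];y=(v-c['cy'])/c['fy']
    if n=='wrist':
        th=np.hypot(x,y)+1e-9;k=np.tan(th)/th;x,y=x*k,y*k
    P=np.stack([x*d,y*d,d],-1);W=(P-t)@r
    W[d<=0]=np.nan
    return im,W
def rect(W,c,rad,z0,z1,extra=None):
    m=(np.hypot(W[...,0]-c[0],W[...,1]-c[1])<rad)&(W[...,2]>z0)&(W[...,2]<z1)
    if extra is not None:m&=extra
    p=W[m];(cx,cy),(a,b),ang=cv2.minAreaRect(p[:,:2].astype(np.float32))
    return m.sum(),np.round([cx,cy,a,b,ang],1),np.median(p[:,2]).round(1)
E
python3 - <<'E'
from cloud import *
im,W=cloud('w2')
br=im.max(-1)
c=(523,330)
print('top',rect(W,c,30,115,140))
g=(br>90)
print('collar',rect(W,c,40,65,90,g))
dark=(br<75)
print('plate',rect(W,c,60,60,90))
print('plate dark',rect(W,c,75,60,73,dark))
print('foot',rect(W,c,85,-5,20,dark))
s=cv2.imread('pics/side.png')[105:185,160:240];w=cv2.imread('pics/w2.png')[70:170,240:340];q=cv2.imread('pics/scene.png')[145:215,345:415]
cv2.imwrite('pics/crop.png',np.hstack([cv2.resize(i,(266,400),interpolation=2) if 0 else cv2.resize(i,(266,266),interpolation=2) for i in(s,q,w)]))
E
```

```text
top (np.int64(461), array([526.4, 330.7,  19.7,  26.2,  75.7]), np.float64(126.7))
collar (np.int64(825), array([528. , 338.9,  56.9,  47.5,  76.8]), np.float64(75.7))
plate (np.int64(3430), array([527.7, 332.1,  70.5,  82.7,  75.8]), np.float64(70.4))
plate dark (np.int64(1516), array([528.7, 335.7,  59.9,  82.9,  74.7]), np.float64(70.2))
foot (np.int64(25), array([529. , 336.9,  64. ,  95.9,  76.1]), np.float64(10.5))
```

View pics/crop.png

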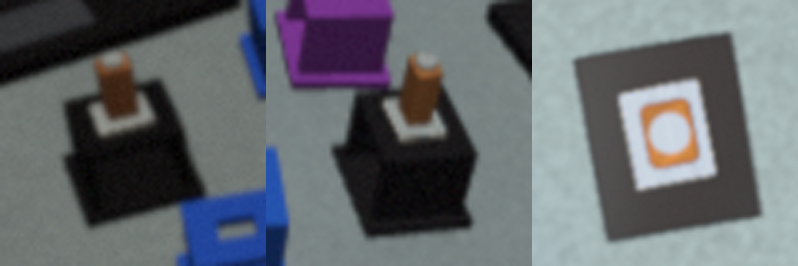

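Measured: plate 70.5 x 82.7 mm at z 70.4, handle 26 x 20 mm with its top at 126.7. Both fit the description, so this is the stand and hook. The toe's direction (±x) is still hidden, so I'll check the depth from the fixed cameras and get the chamber axis too.

Run:
```python
from cloud import *
a=np.radians(-14.2);X=np.array([np.cos(a),np.sin(a)]);Y=np.array([-X[1],X[0]])
for n in('scene','side'):
    im,W=cloud(n,n)
    q=W[...,:2]-[526.8,331.4];px,py=q@X,q@Y
    m=(abs(px)<60)&(abs(py)<52)&(W[...,2]>-8)&(W[...,2]<64)
    m2=m&(W[...,2]>8)&(im.max(-1)<70)
    P=np.c_[px[m2],py[m2],W[m2][:,2]]
    H,xe,ye=np.histogram2d(P[:,0],P[:,1],[np.arange(-60,61,12),np.arange(-52,53,13)])
    print(n,m2.sum(),'rows x -60..60, cols y -52..52');print(H.astype(int))
    m3=m2&(abs(px)<25)&(abs(py)<25);print(np.c_[px[m3],py[m3],W[m3][:,2]].round()[:12].tolist())
    # chamber roof & tray
    c=(760,-110)
    for nm,z0,z1,c,r in(('roof',112,128,(770,-115),170),('tongue',42,56,(632,-94),60)):
        print(nm,rect(W,c,r,z0,z1))
    np.savez(n+'_c.npz',W=W)
```

```text
scene 516 rows x -60..60, cols y -52..52
[[ 0  0  0  0  0  0  0  0]
 [ 0  8  0  0  0  0  0  0]
 [ 0 29 32  7  0  0  0  0]
 [ 0  8  6  1  0  0  0  0]
 [ 0  7  5  1  0  0  0  0]
 [ 0  9  3  0  0  0  0  0]
 [ 0  7  2  0  0  0  0  0]
 [ 0 12  0  0  0  0  0  0]
 [ 0 45 64 61 65 60 59  4]
 [ 0  4  4  5  3  2  3  0]]
[[-25.0, -23.0, 10.0], [-24.0, -7.0, 9.0], [-22.0, -23.0, 8.0], [-21.0, -20.0, 9.0], [-21.0, -17.0, 8.0], [-14.0, -14.0, 10.0], [-13.0, -23.0, 8.0], [-11.0, -20.0, 10.0], [-13.0, -17.0, 8.0], [-12.0, -14.0, 9.0], [-10.0, -11.0, 10.0], [-6.0, -22.0, 11.0]]
roof (np.int64(6145), array([797.8, -67.7, 203.2, 201.1,   9.6]), np.float64(118.2))
tongue (np.int64(136), array([637.1, -94.2,  26.7,  48.9,   8.9]), np.float64(47.6))
side 617 rows x -60..60, cols y -52..52
[[ 0  5  1  4  2  3  2  0]
 [ 5 46 15 16 18 11 17  1]
 [ 4 29  8  7  7  2  0  0]
 [ 4 13 13 14 11 12  0  0]
 [ 4 18 11 12 13  7  0  0]
 [ 4 15 12 14 12 10  0  0]
 [ 5 17 16 12 13 13  0  0]
 [ 4 37 17 13 14  6  0  0]
 [ 5 35  3  2  0  0  0  0]
 [ 1  0  1  1  0  0  0  0]]
[[22.0, 24.0, 9.0], [24.0, 22.0, 10.0], [10.0, 25.0, 9.0], [12.0, 21.0, 11.0], [15.0, 20.0, 12.0], [17.0, 18.0, 12.0], [20.0, 20.0, 9.0], [22.0, 13.0, 14.0], [-2.0, 21.0, 12.0], [4.0, 22.0, 10.0], [6.0, 19.0, 11.0], [9.0, 19.0, 10.0]]
roof (np.int64(4568), array([795.3, -69.6, 204.4, 201.2,   9.7]), np.float64(119.7))
tongue (np.int64(444), array([648.3, -91.7,  58.5,  82.5,  10.1]), np.float64(49.8))
```

The uprights stand at the stand's ±x. The chamber's roof centre is about (796,−69), with its yaw at 9.7°. The stand and hook x axis lies along −14.2° or 165.8°, and −14.2° is the one the wrist's range suits. I'll turn and go above the handle.

```bash
python3 -m inch '[{"tx":0,"ty":0,"tz":0,"ax":0,"ay":0,"az":10,"jaw":1},{"tx":0,"ty":0,"tz":0,"ax":0,"ay":0,"az":10,"jaw":1},{"tx":0,"ty":0,"tz":0,"ax":0,"ay":0,"az":10,"jaw":1},{"tx":0,"ty":0,"tz":0,"ax":0,"ay":0,"az":10,"jaw":1},{"tx":0,"ty":0,"tz":0,"ax":0,"ay":0,"az":10,"jaw":1},{"tx":0,"ty":0,"tz":0,"ax":0,"ay":0,"az":10,"jaw":1},{"tx":0,"ty":0,"tz":0,"ax":0,"ay":0,"az":10,"jaw":1},{"tx":0,"ty":0,"tz":0,"ax":0,"ay":0,"az":9.7,"jaw":1},{"tx":-3.6,"ty":-0.95,"tz":4,"ax":0,"ay":0,"az":0,"jaw":1},{"tx":-3.7,"ty":-0.95,"tz":4,"ax":0,"ay":0,"az":0,"jaw":1},{"tx":0,"ty":0,"tz":4,"ax":0,"ay":0,"az":0,"jaw":1},{"tx":0,"ty":0,"tz":0,"ax":0,"ay":0,"az":0,"jaw":1}]'
cat > err.py <<'E'
from h import *
import sys
# target x y z yaw -> rows in cm/deg for tool axes
x,y,z,yaw=map(float,sys.argv[1:5])
o=get_obs();M=R(o['orientation']);d=M.T@(np.array([x,y,z])-o['ee_pos'])
a=np.radians(yaw);X=np.array([np.cos(a),np.sin(a),0]);T=np.stack([X,np.cross([0,0,-1],X),[0,0,-1]],1)
print(o['t'],o['ee_pos'].round(1),'shift cm',(d/10).round(2),'turn',np.degrees(cv2.Rodrigues(M.T@T)[0].ravel()).round(2),'F',np.round(o['ft_force'],1),'w',round(o['width'],1),'q6',round(o['qpos'][5],2))
E
python3 err.py 526.4 330.7 80 -14.2
```

```text
t: 4.22
ee_pos: [520.8, 332.4, 151.0]
orientation: [3.115, -0.378, -0.008]
ft_force: [0.4, 0.1, 0.7]
width: 87.8
4.225 [520.8 332.4 151. ] shift cm [ 0.62 -0.    7.1 ] turn [0.26 0.25 0.34] F [0.4 0.1 0.7] w 87.8 q6 0.79
```

```bash
python3 -m inch '[{"tx":0.6,"ty":0,"tz":1.1,"ax":0.25,"ay":0.25,"az":0.3,"jaw":1},{"tx":0,"ty":0,"tz":2,"ax":0,"ay":0,"az":0,"jaw":1},{"tx":0,"ty":0,"tz":2,"ax":0,"ay":0,"az":0,"jaw":1},{"tx":0,"ty":0,"tz":2,"ax":0,"ay":0,"az":0,"jaw":1},{"tx":0,"ty":0,"tz":0,"ax":0,"ay":0,"az":0,"jaw":0.3},{"tx":0,"ty":0,"tz":0,"ax":0,"ay":0,"az":0,"jaw":0.3},{"tx":0,"ty":0,"tz":0,"ax":0,"ay":0,"az":0,"jaw":0.3},{"tx":0,"ty":0,"tz":0,"ax":0,"ay":0,"az":0,"jaw":0},{"tx":0,"ty":0,"tz":0,"ax":0,"ay":0,"az":0,"jaw":0},{"tx":0,"ty":0,"tz":0,"ax":0,"ay":0,"az":0,"jaw":0},{"tx":0,"ty":0,"tz":0,"ax":0,"ay":0,"az":0,"jaw":0}]'; python3 err.py 526.4 330.7 80 -14.2
```

```text
t: 5.6
ee_pos: [529.9, 331.4, 82.8]
orientation: [-3.113, 0.39, -0.007]
ft_force: [-0.4, 0.7, 1.4]
width: 25.8
5.6 [529.9 331.4  82.8] shift cm [-0.32  0.16  0.28] turn [-0.25 -0.24 -0.08] F [-0.4  0.7  1.4] w 25.8 q6 0.79
```

```bash
python3 -m inch '[{"tx":0,"ty":0,"tz":-0.8,"ax":0,"ay":0,"az":0,"jaw":0},{"tx":0,"ty":0,"tz":-1.6,"ax":0,"ay":0,"az":0,"jaw":0},{"tx":0,"ty":0,"tz":-2.4,"ax":0,"ay":0,"az":0,"jaw":0},{"tx":0,"ty":0,"tz":-3,"ax":0,"ay":0,"az":0,"jaw":0},{"tx":0,"ty":0,"tz":-3,"ax":0,"ay":0,"az":0,"jaw":0},{"tx":0,"ty":0,"tz":0,"ax":0,"ay":0,"az":0,"jaw":0}]'
python3 - <<'E'
from h import *
o=get_obs();p=o['ee_pos'];M=R(o['orientation']);print(p,M[:,0].round(3),o['ft_force'].round(1),o['width'])
out=[]
for n in('scene','side','wrist'):
    im,d=viewer.get_image(n);C=c,r,t=cal(n)
    np.savez(n+'2.npz',im=im,d=d)
    q=r@(p-[0,0,30])+t
    if n=='wrist':
        rr=np.hypot(q[0],q[1]);th=np.arctan2(rr,q[2]);uv=q[:2]/rr*th*c['fx']+[c['cx'],c['cy']]
    else: uv=q[:2]/q[2]*c['fx']+[c['cx'],c['cy']]
    u,v=uv.astype(int);print(n,u,v)
    h=40 if n!='wrist' else 70
    u=max(h,min(559-h,u));v=max(h,min(419-h,v));print(u,v)
    out.append(cv2.resize(im[v-h:v+h,u-h:u+h],(266,266),interpolation=2))
save('lift',np.hstack(out))
E
```

```text
t: 6.35
ee_pos: [531.2, 332.0, 194.1]
orientation: [-3.11, 0.39, -0.015]
ft_force: [0.5, 0.3, -2.0]
width: 25.7
[531.21877243 332.03061525 194.11845382] [ 0.969 -0.247  0.009] [ 0.5  0.3 -2. ] 25.692117273357848
scene 389 150
389 150
side 193 109
193 109
wrist 286 224
286 224
```

View pics/lift.png

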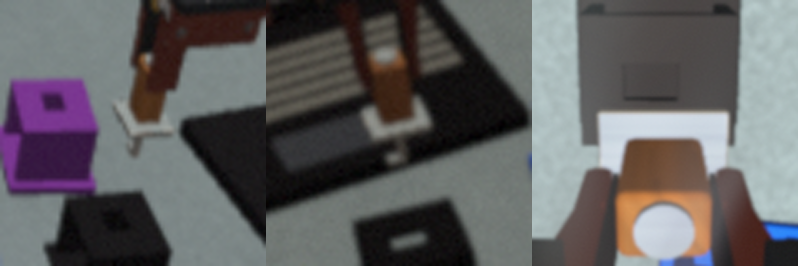

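Run:
```python
from cloud import *
o=get_obs();p=o['ee_pos'];M=R(o['orientation'])
for n in('scene','side'):
    f=np.load(n+'2.npz');np.savez('tmp.npz',im=f['im'],d=f['d'])
    im,W=cloud('tmp',n)
    q=(W-p)@M
    m=(abs(q[...,0])<30)&(abs(q[...,1])<30)&(q[...,2]>-5)&(q[...,2]<60)
    P=q[m]
    for a,b in((-5,3),(3,12),(12,20),(20,28),(28,34),(34,38),(38,42),(42,48),(48,60)):
        s=P[(P[:,2]>=a)&(P[:,2]<b)]
        if len(s):print(n,a,b,len(s),'x',s[:,0].min().round(),np.median(s[:,0]).round(1),s[:,0].max().round(),'y',s[:,1].min().round(),np.median(s[:,1]).round(1),s[:,1].max().round())
```

```text
scene -5 3 23 x -1.0 15.9 19.0 y -19.0 3.0 12.0
scene 3 12 98 x -17.0 16.5 29.0 y -21.0 4.6 17.0
scene 20 28 3 x 7.0 8.8 9.0 y -4.0 -0.8 1.0
scene 28 34 5 x 4.0 5.9 8.0 y -6.0 -2.5 0.0
scene 34 38 3 x -3.0 4.9 5.0 y -5.0 -1.8 -1.0
scene 38 42 7 x -8.0 2.3 6.0 y -5.0 -1.1 0.0
scene 42 48 3 x -4.0 6.6 7.0 y -2.0 -0.4 1.0
side -5 3 41 x -21.0 0.7 22.0 y -13.0 9.3 18.0
side 3 12 116 x -22.0 -2.4 23.0 y -17.0 12.2 21.0
side 20 28 7 x -2.0 1.0 3.0 y 2.0 3.7 5.0
side 28 34 5 x -3.0 -1.0 2.0 y 0.0 1.9 4.0
side 34 38 2 x 1.0 1.3 2.0 y 2.0 2.8 4.0
side 38 42 13 x -11.0 -4.9 4.0 y -1.0 1.9 6.0
side 42 48 7 x -10.0 -2.1 3.0 y -6.0 2.1 3.0
```

The depth shows the toe reaching to tool −x, and the slot's offset agrees. So hook x = tool x and rod end = TCP − 46.8 mm. Next I'll carry it to the tray, turn tool x to the chamber's yaw, and look with the wrist camera.

```bash
python3 -m inch '[{"tx":0,"ty":0,"tz":0,"ax":0,"ay":0,"az":-8,"jaw":0},{"tx":0,"ty":0,"tz":0,"ax":0,"ay":0,"az":-8,"jaw":0},{"tx":0,"ty":2,"tz":0,"ax":0,"ay":0,"az":-8,"jaw":0},{"tx":0.3,"ty":4,"tz":0,"ax":0,"ay":0,"az":0,"jaw":0},{"tx":0.5,"ty":6,"tz":0,"ax":0,"ay":0,"az":0,"jaw":0},{"tx":0.5,"ty":6,"tz":0,"ax":0,"ay":0,"az":0,"jaw":0},{"tx":0.5,"ty":6,"tz":0,"ax":0,"ay":0,"az":0,"jaw":0},{"tx":0.5,"ty":6,"tz":0,"ax":0,"ay":0,"az":0,"jaw":0},{"tx":0.4,"ty":6,"tz":0,"ax":0,"ay":0,"az":0,"jaw":0},{"tx":0.3,"ty":6,"tz":0,"ax":0,"ay":0,"az":0,"jaw":0},{"tx":0,"ty":6,"tz":0,"ax":0,"ay":0,"az":0,"jaw":0},{"tx":0,"ty":4,"tz":0,"ax":0,"ay":0,"az":0,"jaw":0}]'
python3 -m inch '[{"tx":0,"ty":1,"tz":0,"ax":0,"ay":0,"az":0,"jaw":0},{"tx":0,"ty":0,"tz":0,"ax":0,"ay":0,"az":0,"jaw":0}]'
python3 look.py w3 finger_hole:50,tray:50,hook:120
python3 - <<'E'
from cloud import *
im,W=cloud('w3')
c=(636,-94)
print('tongue',rect(W,c,45,44,56))
m=(W[...,2]>114)&(W[...,2]<126)&(W[...,0]>660)&(W[...,0]<930)&(W[...,1]<60)
p=W[m][:,:2].astype(np.float32);print('roof',m.sum(),cv2.minAreaRect(p),np.median(W[m][:,2]))
E
```

```text
t: 8.0
ee_pos: [643.2, -179.3, 187.6]
orientation: [-3.127, -0.263, -0.005]
ft_force: [1.7, 0.9, -1.9]
width: 26.1
t: 8.25
ee_pos: [644.9, -186.5, 188.2]
orientation: [-3.127, -0.264, -0.005]
ft_force: [1.0, -0.0, -1.0]
width: 25.4
8.25 [ 644.9 -186.5  188.2] tool x [0.986 0.168 0.004] cam [ 632. -116.  380.] F [ 1. -0. -1.] 25.36763824582285
finger_hole 0.73 (339.1, 107.8) 6483 z-plane [684.2 -89.6  50. ] depth [679.8 -91.8  77.4]
tray 0.59 (339.6, 104.6) 6047 z-plane [684.1 -86.2  50. ] depth [679.8 -88.7  77.4]
tray 0.56 (125.5, 261.0) 3678 z-plane [ 469.2 -298.8   50. ] depth [ 457.9 -311.4   27.1]
hook 0.91 (284.4, 243.2) 4449 z-plane [ 649.3 -214.3  120. ] depth [ 643.  -178.7  214.4]
tongue (np.int64(1990), array([650.2, -94.6,  54.4,  47.8,   9.7]), np.float64(50.1))
roof 31652 ((797.0087890625, -69.9380111694336), (201.6627960205078, 200.045654296875), 9.514727592468262) 120.1496251041157
```

View pics/w3.png

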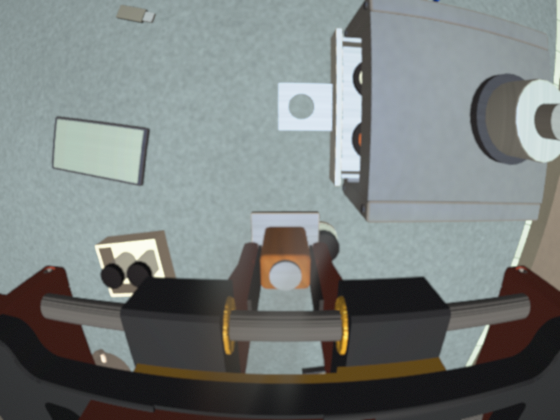

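The wrist view shows the tongue at (305,106), its hole at (302,105), and the front plate at (345,107). The tongue measures 54.4 x 47.8 mm at z 50.1, as described. I'll locate the hole precisely and the hook in the hand.

Run:
```python
from cloud import *
im,W=cloud('w3');C=pickle.load(open('w3.pkl','rb'))
X=np.array([np.cos(np.radians(9.6)),np.sin(np.radians(9.6))])
c0=np.array([650.2,-94.6]);print('hole by tongue',c0-4.2*X)
v,u=np.mgrid[:420,:560];m=(W[...,2]<40)&(np.hypot(u-302,v-105)<18)
n,l,s,ce=cv2.connectedComponentsWithStats(m.astype(np.uint8));i=l[105,302];print(s[i],ce[i],px2w('wrist',ce[i],z=50,C=C),px2w('wrist',ce[i],z=45,C=C))
hole=px2w('wrist',ce[i],z=48.,C=C)[:2]
o=get_obs();p=o['ee_pos'];M=R(o['orientation']);q=(W-p)@M
# handle top face, collar in tool frame
for z0,z1 in((-50,-38),(4,11)):
    k=(abs(q[...,0])<35)&(abs(q[...,1])<30)&(q[...,2]>z0)&(q[...,2]<z1)
    P=q[k]; print(z0,len(P),np.percentile(P,[1,50,99],axis=0).round(1).tolist())
    k2=k&(q[...,1]<-12); P=q[k2]; print(' front',len(P),np.percentile(P,[1,50,99],axis=0).round(1).tolist() if len(P) else 0)
print('hole',hole,'rod target xy',hole+4*X)
```

```text
hole by tongue [646.05881664 -95.30042874]
[     0      0    560    420 234694] [279.45509046 209.72219145] [ 642.56287995 -204.55543929   50.        ] [ 642.72229772 -205.89328429   45.        ]
-50 2199 [[-21.5, -8.9, -49.5], [-0.9, -1.0, -42.8], [19.8, 11.1, -38.5]]
 front 0 0
4 1462 [[-22.5, -14.9, 6.4], [-1.0, -8.3, 8.0], [20.3, 6.3, 10.3]]
 front 356 [[-22.3, -15.0, 6.6], [-0.9, -13.7, 8.2], [20.1, -12.0, 10.8]]
hole [ 642.62664706 -205.09057729] rod target xy [ 646.57063121 -204.4235023 ]
```

```bash
python3 - <<'E'
from cloud import *
im,W=cloud('w3');C=pickle.load(open('w3.pkl','rb'))
g=cv2.cvtColor(im,cv2.COLOR_RGB2GRAY)
t,b=cv2.threshold(g[80:133,278:332],0,1,cv2.THRESH_BINARY_INV+cv2.THRESH_OTSU)
n,l,s,ce=cv2.connectedComponentsWithStats(b)
for i in range(1,n):
    if s[i][4]>50:print(s[i],ce[i]+[278,80],px2w('wrist',ce[i]+[278,80],z=50,C=C).round(1), px2w('wrist',ce[i]+[278,80],z=45,C=C).round(1))
E
python3 err.py 646 -95.3 110 9.6
```

```text
[  0   0  54   5 174] [305.76436782  81.14367816] [646.4 -69.2  50. ] [646.6 -68.4  45. ]
[ 11  14  25  25 513] [300.91812865 106.0331384 ] [645.9 -95.2  50. ] [646.1 -94.9  45. ]
[  0  49  54   4 122] [303.31967213 131.31147541] [ 652.7 -120.    50. ] [ 653.  -120.1   45. ]
8.45 [ 645.5 -185.   189.5] shift cm [ 1.53 -8.81  7.98] turn [-0.16 -0.3   0.21] F [-0.8 -0.2 -1.3] w 26.0 q6 -0.47
```

The hole centre is (645.9,−95.2) both directly and from the tongue outline. I'll move so the rod is 4 mm behind the hole, still high.

```bash
python3 err.py 650.6 -92.9 80.8 9.6; python3 -m inch '[{"tx":0.5,"ty":-2.2,"tz":1,"ax":0,"ay":-0.1,"az":0.2,"jaw":0},{"tx":0.5,"ty":-3.5,"tz":1,"ax":0,"ay":0,"az":0,"jaw":0},{"tx":0.6,"ty":-2.4,"tz":1,"ax":0,"ay":0,"az":0,"jaw":0},{"tx":0.4,"ty":-0.9,"tz":1,"ax":0,"ay":0,"az":0,"jaw":0},{"tx":0,"ty":0,"tz":0,"ax":0,"ay":0,"az":0,"jaw":0},{"tx":0,"ty":0,"tz":0,"ax":0,"ay":0,"az":0,"jaw":0}]';python3 err.py 650.6 -92.9 80.8 9.6;python3 err.py 650.6 -92.9 80.8 9.6
```

```text
8.45 [ 645.5 -185.   189.5] shift cm [ 2.01 -8.96 10.9 ] turn [-0.16 -0.3   0.21] F [-0.8 -0.2 -1.3] w 26.0 q6 -0.47
t: 9.2
ee_pos: [650.9, -95.0, 150.1]
orientation: [-3.129, -0.26, -0.006]
ft_force: [0.2, -0.7, -1.7]
width: 25.6
9.2 [650.9 -95.  150.1] shift cm [-0.03 -0.2   6.93] turn [-0.11 -0.24 -0.1 ] F [ 0.2 -0.7 -1.7] w 25.6 q6 -0.33
9.2 [650.9 -95.  150.1] shift cm [-0.03 -0.2   6.93] turn [-0.11 -0.24 -0.1 ] F [ 0.2 -0.7 -1.7] w 25.6 q6 -0.33
```

```bash
python3 -m inch '[{"tx":0,"ty":-0.15,"tz":1.5,"ax":0,"ay":0,"az":0,"jaw":0},{"tx":0,"ty":0,"tz":1.5,"ax":0,"ay":0,"az":0,"jaw":0},{"tx":0,"ty":0,"tz":1,"ax":0,"ay":0,"az":0,"jaw":0},{"tx":0,"ty":0,"tz":0,"ax":0,"ay":0,"az":0,"jaw":0}]'
python3 err.py 650.6 -92.9 80.8 9.6
python3 - <<'E'
from h import *
out=[]
for n,(u,v),h in(('side',(338,222),40),('scene',(256,248),40),('wrist',(286,200),80)):
    im,d=viewer.get_image(n);out.append(cv2.resize(im[v-h:v+h,u-h:u+h],(266,266),interpolation=2))
save('pre',np.hstack(out))
E
```

```text
t: 9.7
ee_pos: [649.6, -92.8, 108.4]
orientation: [-3.128, -0.26, -0.002]
ft_force: [0.2, -0.5, -1.7]
width: 26.0
9.7 [649.6 -92.8 108.4] shift cm [0.09 0.03 2.76] turn [-0.17 -0.09 -0.09] F [ 0.2 -0.5 -1.7] w 26.0 q6 -0.33
```

View pics/pre.png

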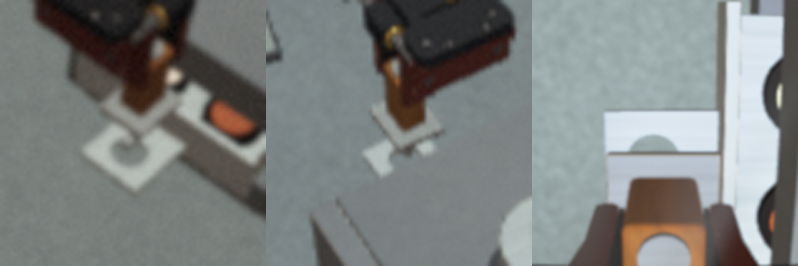

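The toe hangs over the hole at side crop (130,145), and the rod comes down just behind its centre. I'll lower it slowly.

```bash
python3 -m inch '[{"tx":0.05,"ty":0,"tz":0.7,"ax":0,"ay":0,"az":0,"jaw":0},{"tx":0,"ty":0,"tz":0.7,"ax":0,"ay":0,"az":0,"jaw":0},{"tx":0,"ty":0,"tz":0,"ax":0,"ay":0,"az":0,"jaw":0}]';python3 err.py 650.6 -92.9 80.8 9.6; python3 -m inch '[{"tx":0,"ty":0,"tz":0.7,"ax":0,"ay":0,"az":0,"jaw":0},{"tx":0,"ty":0,"tz":0.6,"ax":0,"ay":0,"az":0,"jaw":0},{"tx":0,"ty":0,"tz":0,"ax":0,"ay":0,"az":0,"jaw":0},{"tx":0,"ty":0,"tz":0,"ax":0,"ay":0,"az":0,"jaw":0}]';python3 err.py 650.6 -92.9 80.8 9.6
```

```text
t: 10.22
ee_pos: [650.5, -92.5, 95.1]
orientation: [-3.128, -0.26, -0.004]
ft_force: [0.6, 0.1, -1.7]
width: 25.9
10.225 [650.5 -92.5  95.1] shift cm [0.   0.04 1.43] turn [-0.15 -0.15 -0.08] F [ 0.6  0.1 -1.7] w 25.9 q6 -0.33
t: 10.72
ee_pos: [651.1, -92.7, 82.9]
orientation: [-3.128, -0.26, -0.006]
ft_force: [0.0, 0.6, -2.1]
width: 25.5
10.725 [651.1 -92.7  82.9] shift cm [-0.06  0.01  0.21] turn [-0.13 -0.23 -0.08] F [ 0.   0.6 -2.1] w 25.5 q6 -0.33
```

Rod depth is about 14 mm with no contact. I'll go slightly lower, then draw gently; the stop cannot come before 75 mm of tray travel.

```bash
python3 -m inch '[{"tx":-0.3,"ty":0,"tz":0.2,"ax":0,"ay":0,"az":0,"jaw":0},{"tx":-0.3,"ty":0,"tz":0,"ax":0,"ay":0,"az":0,"jaw":0},{"tx":-0.25,"ty":0,"tz":0,"ax":0,"ay":0,"az":0,"jaw":0},{"tx":-0.25,"ty":0,"tz":0,"ax":0,"ay":0,"az":0,"jaw":0},{"tx":-0.2,"ty":0,"tz":0,"ax":0,"ay":0,"az":0,"jaw":0},{"tx":-0.2,"ty":0,"tz":0,"ax":0,"ay":0,"az":0,"jaw":0},{"tx":-0.2,"ty":0,"tz":0,"ax":0,"ay":0,"az":0,"jaw":0},{"tx":-0.3,"ty":0,"tz":0,"ax":0,"ay":0,"az":0,"jaw":0}]';python3 err.py 650.6 -92.9 80.8 9.6; python3 -m inch '[{"tx":-0.4,"ty":0,"tz":0,"ax":0,"ay":0,"az":0,"jaw":0},{"tx":-0.5,"ty":0,"tz":0,"ax":0,"ay":0,"az":0,"jaw":0},{"tx":-0.5,"ty":0,"tz":0,"ax":0,"ay":0,"az":0,"jaw":0},{"tx":-0.5,"ty":0,"tz":0,"ax":0,"ay":0,"az":0,"jaw":0},{"tx":-0.5,"ty":0,"tz":0,"ax":0,"ay":0,"az":0,"jaw":0},{"tx":-0.5,"ty":0,"tz":0,"ax":0,"ay":0,"az":0,"jaw":0},{"tx":-0.5,"ty":0,"tz":0,"ax":0,"ay":0,"az":0,"jaw":0},{"tx":-0.5,"ty":0,"tz":0,"ax":0,"ay":0,"az":0,"jaw":0}]';python3 err.py 650.6 -92.9 80.8 9.6
```

```text
t: 11.72
ee_pos: [631.9, -95.9, 81.0]
orientation: [-3.128, -0.26, -0.008]
ft_force: [2.6, 1.3, -1.3]
width: 25.8
11.725 [631.9 -95.9  81. ] shift cm [1.9  0.01 0.03] turn [-0.12 -0.3  -0.08] F [ 2.6  1.3 -1.3] w 25.8 q6 -0.34
t: 12.72
ee_pos: [592.7, -102.5, 80.8]
orientation: [-3.128, -0.26, -0.006]
ft_force: [2.4, 0.2, 0.3]
width: 25.6
12.725 [ 592.7 -102.5   80.8] shift cm [5.87 0.01 0.02] turn [-0.12 -0.24 -0.08] F [2.4 0.2 0.3] w 25.6 q6 -0.36
```

The pull is about 2.4 N, which is the tray's friction, so the tray is following. The hole started 153 mm before the chamber's origin, so the stop is 42 to 60 mm further on.

```bash
python3 -m inch '[{"tx":-0.5,"ty":0,"tz":0,"ax":0,"ay":0,"az":0,"jaw":0},{"tx":-0.5,"ty":0,"tz":0,"ax":0,"ay":0,"az":0,"jaw":0},{"tx":-0.5,"ty":0,"tz":0,"ax":0,"ay":0,"az":0,"jaw":0},{"tx":-0.5,"ty":0,"tz":0,"ax":0,"ay":0,"az":0,"jaw":0},{"tx":-0.4,"ty":0,"tz":0,"ax":0,"ay":0,"az":0,"jaw":0},{"tx":-0.3,"ty":0,"tz":0,"ax":0,"ay":0,"az":0,"jaw":0},{"tx":-0.2,"ty":0,"tz":0,"ax":0,"ay":0,"az":0,"jaw":0},{"tx":-0.2,"ty":0,"tz":0,"ax":0,"ay":0,"az":0,"jaw":0}]';python3 err.py 650.6 -92.9 80.8 9.6; python3 -m inch '[{"tx":-0.15,"ty":0,"tz":0,"ax":0,"ay":0,"az":0,"jaw":0},{"tx":-0.15,"ty":0,"tz":0,"ax":0,"ay":0,"az":0,"jaw":0},{"tx":-0.15,"ty":0,"tz":0,"ax":0,"ay":0,"az":0,"jaw":0},{"tx":-0.15,"ty":0,"tz":0,"ax":0,"ay":0,"az":0,"jaw":0}]';python3 err.py 650.6 -92.9 80.8 9.6
```

```text
t: 13.72
ee_pos: [562.3, -107.5, 80.6]
orientation: [-3.128, -0.261, -0.006]
ft_force: [2.1, -0.5, -0.4]
width: 25.9
13.725 [ 562.3 -107.5   80.6] shift cm [8.95 0.02 0.01] turn [-0.13 -0.23 -0.08] F [ 2.1 -0.5 -0.4] w 25.9 q6 -0.38
t: 14.22
ee_pos: [556.4, -108.5, 80.6]
orientation: [-3.128, -0.261, -0.006]
ft_force: [2.7, 0.5, -1.1]
width: 26.0
14.225 [ 556.4 -108.5   80.6] shift cm [9.55 0.02 0.01] turn [-0.13 -0.23 -0.08] F [ 2.7  0.5 -1.1] w 26.0 q6 -0.39
```

```bash
python3 -m inch '[{"tx":-0.15,"ty":0,"tz":0,"ax":0,"ay":0,"az":0,"jaw":0},{"tx":-0.15,"ty":0,"tz":0,"ax":0,"ay":0,"az":0,"jaw":0}]'
```

```text
t: 14.48
ee_pos: [553.4, -109.0, 80.6]
orientation: [-3.128, -0.26, -0.006]
ft_force: [2.0, 0.6, -0.6]
width: 25.4
```

Still only friction. I'll creep on in 3 mm calls and stop when the force rises.

```bash
python3 -m inch '[{"tx":-0.15,"ty":0,"tz":0,"ax":0,"ay":0,"az":0,"jaw":0},{"tx":-0.15,"ty":0,"tz":0,"ax":0,"ay":0,"az":0,"jaw":0}]'
```

```text
t: 14.72
ee_pos: [550.5, -109.5, 80.6]
orientation: [-3.128, -0.26, -0.006]
ft_force: [1.6, 0.6, 0.4]
width: 25.9
```

```bash
python3 -m inch '[{"tx":-0.15,"ty":0,"tz":0,"ax":0,"ay":0,"az":0,"jaw":0},{"tx":-0.15,"ty":0,"tz":0,"ax":0,"ay":0,"az":0,"jaw":0}]'
```

```text
t: 14.98
ee_pos: [547.5, -110.0, 80.6]
orientation: [-3.128, -0.26, -0.006]
ft_force: [1.6, 0.1, 0.2]
width: 25.8
```

```bash
python3 -m inch '[{"tx":-0.15,"ty":0,"tz":0,"ax":0,"ay":0,"az":0,"jaw":0},{"tx":-0.15,"ty":0,"tz":0,"ax":0,"ay":0,"az":0,"jaw":0}]'
```

```text
t: 15.22
ee_pos: [546.2, -110.5, 80.8]
orientation: [-3.129, -0.26, -0.011]
ft_force: [7.2, 2.0, -2.6]
width: 25.7
```

```bash
python3 -m inch '[{"tx":-0.15,"ty":0,"tz":0,"ax":0,"ay":0,"az":0,"jaw":0},{"tx":-0.15,"ty":0,"tz":0,"ax":0,"ay":0,"az":0,"jaw":0}]'
```

```text
t: 15.48
ee_pos: [544.5, -111.0, 81.1]
orientation: [-3.129, -0.26, -0.015]
ft_force: [9.2, 2.2, -3.2]
width: 25.7
```

The stop is met; the pull is about 9.4 N. I'll hold.

```bash
python3 -m inch '[{"tx":-0.03,"ty":0,"tz":0,"ax":0,"ay":0,"az":0,"jaw":0},{"tx":0,"ty":0,"tz":0,"ax":0,"ay":0,"az":0,"jaw":0},{"tx":0,"ty":0,"tz":0,"ax":0,"ay":0,"az":0,"jaw":0}]'
```

```text
t: 15.85
ee_pos: [544.5, -111.0, 81.2]
orientation: [-3.129, -0.26, -0.016]
ft_force: [9.2, 1.7, -4.0]
width: 26.1
```

```bash
python3 -m inch '[{"tx":-0.03,"ty":0,"tz":0,"ax":0,"ay":0,"az":0,"jaw":0},{"tx":0,"ty":0,"tz":0,"ax":0,"ay":0,"az":0,"jaw":0},{"tx":0,"ty":0,"tz":0,"ax":0,"ay":0,"az":0,"jaw":0},{"tx":0,"ty":0,"tz":0,"ax":0,"ay":0,"az":0,"jaw":0},{"tx":0,"ty":0,"tz":0,"ax":0,"ay":0,"az":0,"jaw":0},{"tx":0,"ty":0,"tz":0,"ax":0,"ay":0,"az":0,"jaw":0}]'; python3 -m inch '[{"tx":0,"ty":0,"tz":0,"ax":0,"ay":0,"az":0,"jaw":0},{"tx":0,"ty":0,"tz":0,"ax":0,"ay":0,"az":0,"jaw":0},{"tx":0,"ty":0,"tz":0,"ax":0,"ay":0,"az":0,"jaw":0},{"tx":0,"ty":0,"tz":0,"ax":0,"ay":0,"az":0,"jaw":0}]'
```

```text
t: 16.6
ee_pos: [544.3, -111.1, 81.2]
orientation: [-3.129, -0.26, -0.016]
ft_force: [9.9, 1.9, -5.0]
width: 25.8
t: 17.1
ee_pos: [544.3, -111.1, 81.2]
orientation: [-3.129, -0.26, -0.016]
ft_force: [10.0, 3.2, -3.9]
width: 26.1
```

Held at about 10 N for over a second, standing still. Now I'll unhook: ease back about 16 mm, to 13.5 mm behind the stop-contact pose.

```bash
python3 -m inch '[{"tx":0.15,"ty":0,"tz":0,"ax":0,"ay":0,"az":0,"jaw":0},{"tx":0.15,"ty":0,"tz":0,"ax":0,"ay":0,"az":0,"jaw":0},{"tx":0.2,"ty":0,"tz":0,"ax":0,"ay":0,"az":0,"jaw":0},{"tx":0.3,"ty":0,"tz":0,"ax":0,"ay":0,"az":0,"jaw":0},{"tx":0.3,"ty":0,"tz":0,"ax":0,"ay":0,"az":0,"jaw":0},{"tx":0.3,"ty":0,"tz":0,"ax":0,"ay":0,"az":0,"jaw":0},{"tx":0.2,"ty":0,"tz":0,"ax":0,"ay":0,"az":0,"jaw":0},{"tx":0,"ty":0,"tz":0,"ax":0,"ay":0,"az":0,"jaw":0},{"tx":0,"ty":0,"tz":0,"ax":0,"ay":0,"az":0,"jaw":0}]';python3 err.py 560.3 -107.8 80.8 9.6
```

```text
t: 18.23
ee_pos: [556.7, -108.4, 80.5]
orientation: [-3.128, -0.26, -0.006]
ft_force: [-0.2, 0.4, -0.9]
width: 25.7
18.225 [ 556.7 -108.4   80.5] shift cm [ 0.37 -0.   -0.03] turn [-0.13 -0.22 -0.08] F [-0.2  0.4 -0.9] w 25.7 q6 -0.38
```

```bash
python3 -m inch '[{"tx":0.35,"ty":0,"tz":0,"ax":0,"ay":0,"az":0,"jaw":0},{"tx":0,"ty":0,"tz":0,"ax":0,"ay":0,"az":0,"jaw":0},{"tx":0,"ty":0,"tz":-0.4,"ax":0,"ay":0,"az":0,"jaw":0},{"tx":0,"ty":0,"tz":-0.4,"ax":0,"ay":0,"az":0,"jaw":0},{"tx":0,"ty":0,"tz":0,"ax":0,"ay":0,"az":0,"jaw":0}]';python3 err.py 560.3 -107.8 80.8 9.6
python3 - <<'E'
from h import *
out=[]
for n in('side','scene'):
    im,d=viewer.get_image(n);c,r,t=cal(n);q=r@np.array([555.,-109,50])+t;u,v=(q[:2]/q[2]*c['fx']+[c['cx'],c['cy']]).astype(int);h=40
    out.append(cv2.resize(im[v-h:v+h,u-h:u+h],(390,390),interpolation=2))
save('unhook',np.hstack(out))
E
```

```text
t: 18.85
ee_pos: [560.6, -108.0, 89.2]
orientation: [-3.128, -0.261, -0.007]
ft_force: [0.8, -0.5, -2.2]
width: 25.5
18.85 [ 560.6 -108.    89.2] shift cm [-0.03 -0.02  0.84] turn [-0.11 -0.28 -0.08] F [ 0.8 -0.5 -2.2] w 25.5 q6 -0.38
```

View pics/unhook.png

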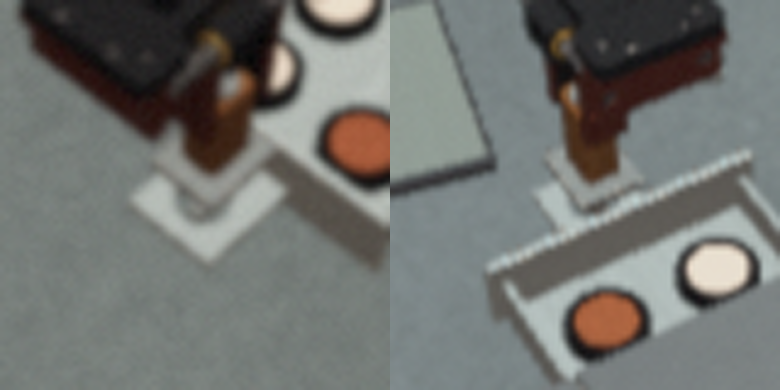

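The toe is within the hole and rises freely; the tray is fully out, with both sample rings showing. I'll lift and carry it back above the stand.

```bash
python3 -m inch '[{"tx":0,"ty":0,"tz":-0.8,"ax":0,"ay":0,"az":0,"jaw":0},{"tx":0,"ty":0,"tz":-1.2,"ax":0,"ay":0,"az":0,"jaw":0},{"tx":0,"ty":0,"tz":-2.2,"ax":0,"ay":0,"az":0,"jaw":0},{"tx":0,"ty":0,"tz":-3.4,"ax":0,"ay":0,"az":0,"jaw":0},{"tx":0,"ty":0,"tz":-3,"ax":0,"ay":0,"az":0,"jaw":0},{"tx":0.2,"ty":-2,"tz":0,"ax":0,"ay":0,"az":0,"jaw":0},{"tx":0.4,"ty":-4,"tz":0,"ax":0,"ay":0,"az":0,"jaw":0},{"tx":0.6,"ty":-6,"tz":0,"ax":0,"ay":0,"az":0,"jaw":0},{"tx":0.6,"ty":-6,"tz":0,"ax":0,"ay":0,"az":0,"jaw":0},{"tx":0.6,"ty":-6,"tz":0,"ax":0,"ay":0,"az":0,"jaw":0},{"tx":0.6,"ty":-6,"tz":0,"ax":0,"ay":0,"az":0,"jaw":0},{"tx":0.5,"ty":-6,"tz":0,"ax":0,"ay":0,"az":0,"jaw":0}]'; python3 -m inch '[{"tx":0.4,"ty":-4,"tz":0,"ax":0,"ay":0,"az":0,"jaw":0},{"tx":0.2,"ty":-2,"tz":0,"ax":0,"ay":0,"az":0,"jaw":0},{"tx":0,"ty":0,"tz":0,"ax":0,"ay":0,"az":8,"jaw":0},{"tx":0,"ty":0,"tz":0,"ax":0,"ay":0,"az":8,"jaw":0},{"tx":0,"ty":0,"tz":0,"ax":0,"ay":0,"az":8,"jaw":0},{"tx":0,"ty":0,"tz":0,"ax":0,"ay":0,"az":0,"jaw":0},{"tx":0,"ty":0,"tz":0,"ax":0,"ay":0,"az":0,"jaw":0}]'
python3 err.py 529.9 331.4 194 -14.2
python3 look.py w4 stand:70,hook:120
python3 - <<'E'
from cloud import *
im,W=cloud('w4')
o=get_obs();p=o['ee_pos'];M=R(o['orientation']);q=(W-p)@M
for z0,z1 in((-50,-38),(4,11)):
    k=(abs(q[...,0])<35)&(abs(q[...,1])<30)&(q[...,2]>z0)&(q[...,2]<z1);P=q[k]
    print(z0,len(P),np.percentile(P,[1,50,99],axis=0).round(1).tolist())
c=(527,332)
m=(np.hypot(W[...,0]-c[0],W[...,1]-c[1])<60)&(W[...,2]>64)&(W[...,2]<76);p=W[m]
a=np.radians(-14.2);X=np.array([np.cos(a),np.sin(a)]);Y=np.array([-X[1],X[0]])
s=np.c_[(p[:,:2]-c)@X,(p[:,:2]-c)@Y];print('plate x,y ranges',len(s),np.percentile(s,[.5,99.5],axis=0).round(1).tolist(),np.median(p[:,2]))
# slot: points below plate inside
E
```

```text
t: 20.45
ee_pos: [533.0, 255.2, 194.4]
orientation: [-3.129, -0.261, -0.003]
ft_force: [0.9, -0.0, -0.8]
width: 26.0
t: 21.32
ee_pos: [530.6, 312.4, 195.3]
orientation: [-3.114, 0.392, -0.004]
ft_force: [0.9, 0.5, -1.5]
width: 25.8
21.325 [530.6 312.4 195.3] shift cm [-0.54 -1.83  0.14] turn [-0.18 -0.13 -0.15] F [ 0.9  0.5 -1.5] w 25.8 q6 0.76
21.325 [530.6 312.4 195.3] tool x [ 0.969 -0.248  0.002] cam [548. 382. 387.] F [ 0.9  0.5 -1.5] 25.82405601986097
stand 0.88 (432.1, 98.0) 6749 z-plane [703.8 376.4  70. ] depth [703.9 376.4  69.7]
stand 0.83 (477.6, 261.9) 4083 z-plane [739.4 176.6  70. ] depth [741.9 173.9  65.8]
stand 0.78 (275.7, 171.4) 6418 z-plane [528.8 338.7  70. ] depth [525.1 330.6  10.1]
hook 0.68 (286.5, 245.0) 4383 z-plane [524.5 280.3 120. ] depth [533.8 319.8 224. ]
-50 2231 [[-20.1, -10.0, -49.5], [0.4, -2.1, -43.2], [20.9, 10.1, -38.3]]
4 1474 [[-20.2, -16.0, 5.5], [1.6, -9.6, 7.4], [22.6, 5.4, 10.5]]
plate x,y ranges 5115 [[-39.9, -33.3], [41.1, 35.0]] 70.0950302175961
```

View pics/w4.png

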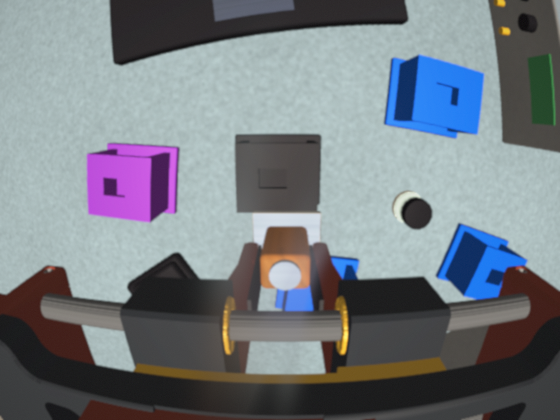

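The wrist view shows the black stand's plate at (278,173) with its slot at (272,178), the hook held upright in the jaws, and nothing disturbed around it. I'll measure the slot, then move over it and lower to just above the plate.

```bash
python3 - <<'E'
from cloud import *
im,W=cloud('w4');C=pickle.load(open('w4.pkl','rb'))
m=np.zeros(im.shape[:2],bool);m[160:196,250:296]=1;m&=W[...,2]<60
u=np.argwhere(m);print(m.sum(),u.min(0),u.max(0))
g=cv2.cvtColor(im,cv2.COLOR_RGB2GRAY).astype(int);print(g[178,250:296]);print(g[160:200,272])
E
python3 err.py 527 335.5 194 -14.2
python3 -m inch '[{"tx":-0.4,"ty":-1,"tz":1,"ax":0,"ay":0,"az":0,"jaw":0},{"tx":-0.4,"ty":-1.1,"tz":2,"ax":0,"ay":0,"az":0,"jaw":0},{"tx":0,"ty":0,"tz":2,"ax":0,"ay":0,"az":0,"jaw":0},{"tx":0,"ty":0,"tz":1.6,"ax":0,"ay":0,"az":0,"jaw":0},{"tx":0,"ty":0,"tz":0,"ax":0,"ay":0,"az":0,"jaw":0},{"tx":0,"ty":0,"tz":0,"ax":0,"ay":0,"az":0,"jaw":0}]'
python3 err.py 527 335.5 82.8 -14.2
```

```text
498 [168 259] [186 285]
[89 90 89 89 88 87 87 85 80 76 78 81 79 80 78 79 78 78 77 76 76 76 74 74
 74 74 73 72 73 72 72 73 72 72 72 72 74 76 76 75 75 75 75 76 75 74]
[81 82 83 82 82 82 82 82 80 78 75 75 75 75 75 75 75 75 74 74 75 74 75 74
 75 74 67 54 60 74 79 79 80 80 79 79 80 79 79 78]
21.475 [530.8 312.6 195.6] shift cm [-0.94 -2.12  0.16] turn [-0.2  -0.15 -0.22] F [-0.5  0.5 -1. ] w 26.1 q6 0.76
t: 22.22
ee_pos: [529.0, 335.3, 129.9]
orientation: [-3.113, 0.396, -0.005]
ft_force: [0.4, -0.1, -1.0]
width: 25.9
22.225 [529.  335.3 129.9] shift cm [-0.21  0.05  4.71] turn [-0.22 -0.17 -0.3 ] F [ 0.4 -0.1 -1. ] w 25.9 q6 0.8
```

```bash
python3 look.py w5 hook:80
python3 - <<'E'
from cloud import *
C=pickle.load(open('w4.pkl','rb'));sl=px2w('wrist',(272.2,177.5),z=70,C=C);print('slot',sl, 'seat',sl[:2]+4*np.array([.969,-.245]))
a=np.radians(-14.2);X=np.array([np.cos(a),np.sin(a)]);Y=np.array([-X[1],X[0]])
im,W=cloud('w5')
o=get_obs();p=o['ee_pos'];s=(W[...,:2]-[527.8,332.7])
sx,sy=s@X,s@Y
g=im.max(-1)
for nm,z0,z1,r in(('collar top',p[2]-11,p[2]-4,30),('plate',66,74,60),('handle',p[2]+36,p[2]+48,16)):
    k=(np.hypot(sx,sy)<r)&(W[...,2]>z0)&(W[...,2]<z1)
    print(nm,k.sum(),'x',np.percentile(sx[k],[.5,1.5,98.5,99.5]).round(1),'y',np.percentile(sy[k],[.5,1.5,98.5,99.5]).round(1),'z',np.median(W[k][:,2]).round(1))
out=[]
for n in('side','scene'):
    im,d=viewer.get_image(n);c,r,t=cal(n);q=r@np.array([528.,333,75])+t;u,v=(q[:2]/q[2]*c['fx']+[c['cx'],c['cy']]).astype(int);h=35
    out.append(cv2.resize(im[v-h:v+h,u-h:u+h],(390,390),interpolation=2))
save('pre2',np.hstack(out))
E
```

```text
22.225 [529.  335.3 129.9] tool x [ 0.968 -0.25   0.003] cam [547. 404. 321.] F [ 0.4 -0.1 -1. ] 25.85054746929919
hook 0.9 (285.2, 245.4) 4321 z-plane [524.  312.8  80. ] depth [531.4 342.6 158.5]
slot [523.87597967 333.64653739  70.        ] seat [527.75197967 332.66653739]
collar top 1480 x [-19.7 -19.3  23.   23.5] y [-3.3 -1.8 19.1 19.2] z 122.9
plate 4771 x [-40.8 -40.3  40.3  40.7] y [-32.1 -27.8  34.4  34.6] z 70.1
handle 1916 x [-12.1 -12.   13.7  13.7] y [-7.5 -7.  11.  11.2] z 173.1
```

View pics/pre2.png

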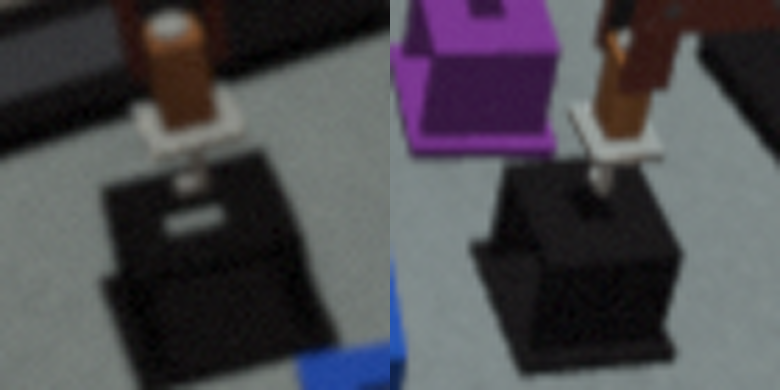

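Seat (527.75,332.67) agrees from the slot and from the plate. The hook is only about (+2,+1) mm off, so I'll correct that and lower with force checks.

```bash
python3 -m inch '[{"tx":-0.2,"ty":0.1,"tz":0.8,"ax":0,"ay":0,"az":0,"jaw":0},{"tx":0,"ty":0,"tz":0.9,"ax":0,"ay":0,"az":0,"jaw":0},{"tx":0,"ty":0,"tz":0,"ax":0,"ay":0,"az":0,"jaw":0}]'; python3 -m inch '[{"tx":0,"ty":0,"tz":0.7,"ax":0,"ay":0,"az":0,"jaw":0},{"tx":0,"ty":0,"tz":0.7,"ax":0,"ay":0,"az":0,"jaw":0}]';python3 -m inch '[{"tx":0,"ty":0,"tz":0.7,"ax":0,"ay":0,"az":0,"jaw":0},{"tx":0,"ty":0,"tz":0.5,"ax":0,"ay":0,"az":0,"jaw":0},{"tx":0,"ty":0,"tz":0,"ax":0,"ay":0,"az":0,"jaw":0}]'
```

```text
t: 22.8
ee_pos: [525.7, 334.4, 111.5]
orientation: [-3.115, 0.396, -0.002]
ft_force: [0.1, -0.4, -1.6]
width: 25.8
t: 23.05
ee_pos: [526.6, 335.0, 98.3]
orientation: [-3.113, 0.395, -0.005]
ft_force: [-0.8, -0.6, 0.0]
width: 25.9
t: 23.42
ee_pos: [526.3, 334.8, 86.2]
orientation: [-3.114, 0.396, -0.004]
ft_force: [0.1, -0.2, -2.1]
width: 25.6
```

```bash
python3 -m inch '[{"tx":0,"ty":0,"tz":0.2,"ax":0,"ay":0,"az":0,"jaw":0},{"tx":0,"ty":0,"tz":0,"ax":0,"ay":0,"az":0,"jaw":0}]'; python3 -m inch '[{"tx":0,"ty":0,"tz":0.1,"ax":0,"ay":0,"az":0,"jaw":0},{"tx":0,"ty":0,"tz":0,"ax":0,"ay":0,"az":0,"jaw":0}]'
```

```text
t: 23.68
ee_pos: [526.6, 335.0, 84.8]
orientation: [-3.113, 0.396, -0.005]
ft_force: [0.3, 0.9, -1.4]
width: 25.8
t: 23.92
ee_pos: [526.6, 335.0, 83.8]
orientation: [-3.113, 0.396, -0.005]
ft_force: [0.3, -0.0, -2.0]
width: 25.8
```

```bash
python3 -m inch '[{"tx":0,"ty":0,"tz":0.1,"ax":0,"ay":0,"az":0,"jaw":0},{"tx":0,"ty":0,"tz":0,"ax":0,"ay":0,"az":0,"jaw":0}]'; python3 -m inch '[{"tx":0,"ty":0,"tz":0.06,"ax":0,"ay":0,"az":0,"jaw":0},{"tx":0,"ty":0,"tz":0,"ax":0,"ay":0,"az":0,"jaw":0}]'
```

```text
t: 24.18
ee_pos: [526.9, 335.1, 83.5]
orientation: [-3.113, 0.395, -0.006]
ft_force: [-0.7, -1.2, 5.4]
width: 25.8
t: 24.42
ee_pos: [527.2, 335.1, 83.2]
orientation: [-3.113, 0.395, -0.007]
ft_force: [-0.2, -1.7, 8.4]
width: 25.6
```

The collar is seated (Fz up at the expected height). I'll release and lift away.

```bash
python3 -m inch '[{"tx":0,"ty":0,"tz":0,"ax":0,"ay":0,"az":0,"jaw":0.36},{"tx":0,"ty":0,"tz":0,"ax":0,"ay":0,"az":0,"jaw":0.45},{"tx":0,"ty":0,"tz":0,"ax":0,"ay":0,"az":0,"jaw":0.7},{"tx":0,"ty":0,"tz":0,"ax":0,"ay":0,"az":0,"jaw":0.8},{"tx":0,"ty":0,"tz":0,"ax":0,"ay":0,"az":0,"jaw":0.8},{"tx":0,"ty":0,"tz":-1,"ax":0,"ay":0,"az":0,"jaw":0.8},{"tx":0,"ty":0,"tz":-3,"ax":0,"ay":0,"az":0,"jaw":0.8},{"tx":0,"ty":0,"tz":-5,"ax":0,"ay":0,"az":0,"jaw":0.8},{"tx":0,"ty":3,"tz":-5,"ax":0,"ay":0,"az":0,"jaw":0.8},{"tx":0,"ty":4,"tz":-2,"ax":0,"ay":0,"az":0,"jaw":0.8},{"tx":0,"ty":2,"tz":0,"ax":0,"ay":0,"az":0,"jaw":0.8},{"tx":0,"ty":0,"tz":0,"ax":0,"ay":0,"az":0,"jaw":0.8}]'
python3 look.py w6 hook:126,hook_collar:76
python3 - <<'E'
from cloud import *
im,W=cloud('w6')
a=np.radians(-14.2);X=np.array([np.cos(a),np.sin(a)]);Y=np.array([-X[1],X[0]])
s=W[...,:2]-[527.75,332.67];sx,sy=s@X,s@Y;g=im.min(-1)
for nm,z0,z1,h in(('collar',73.5,80,32),('plate',66,73,50),('handle top',115,135,25)):
    k=(abs(sx)<h)&(abs(sy)<h)&(W[...,2]>z0)&(W[...,2]<z1)
    if nm=='collar':k&=g>110
    print(nm,k.sum(),'x',np.percentile(sx[k],[1,99]).round(1),'y',np.percentile(sy[k],[1,99]).round(1),'z',np.percentile(W[k][:,2],[5,50,95]).round(1))
for n in('scene','side'):
    im,d=viewer.get_image(n);np.savez('tmp.npz',im=im,d=d);save('end_'+n,im);_,V=cloud('tmp',n)
    print(n,'tongue',rect(V,(552,-111),30,46,54))
a_=cv2.imread('pics/end_scene.png');b=cv2.imread('pics/w6.png')
cv2.imwrite('pics/end.png',cv2.resize(np.hstack([a_,b]),(800,300)))
E
```

```text
t: 25.92
ee_pos: [503.0, 246.5, 241.4]
orientation: [-3.113, 0.398, -0.004]
ft_force: [0.6, -0.3, 0.4]
width: 70.5
25.925 [503.  246.5 241.4] tool x [ 0.968 -0.252  0.002] cam [521. 316. 433.] F [ 0.6 -0.3  0.4] 70.50868310017786
hook 0.74 (286.0, 111.2) 1283 z-plane [525.7 327.  126. ] depth [525.6 326.8 130.5]
hook_collar 0.63 (286.8, 106.1) 1293 z-plane [528.7 334.   76. ] depth [527.6 331.3 129.5]
hook_collar 0.18 (524.8, 263.6) 1825 z-plane [825.8  50.7  76. ] depth [838.7  39.4  60.8]
collar 699 x [-22.   21.4] y [-17.   17.3] z [74.8 76.1 77.4]
plate 3268 x [-40.3  40.6] y [-34.8  33.7] z [68.8 70.1 71.4]
handle top 581 x [-12.7  12.6] y [-9.6 10.5] z [123.7 126.2 129.8]
scene tongue (np.int64(119), array([ 551.7, -108.9,   33.7,   48.6,    9.9]), np.float64(48.1))
side tongue (np.int64(318), array([ 556.5, -110. ,   50.6,   49.5,    7.3]), np.float64(50.2))
```

View pics/end.png

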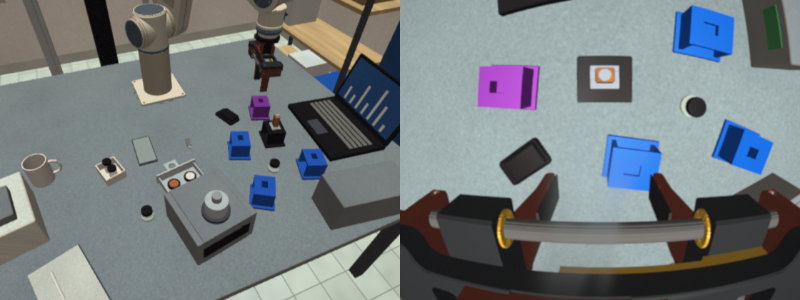

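The hook hangs home: collar centred on the seat within 0.5 mm and flat at z 76. The tray stands drawn out, everything else is in place, and the arm is clear at z 241. Handing in.

```bash
python3 -c "
from workcell import ctrl
print(ctrl.close_job())"
```

```text
the job is handed in; nothing more can be done
None
```

The job is done and handed in at about 26 s. I took the hook from the black stand, put its toe down through the finger hole and drew the tray out to its end stop. The tray pulled at about 2 N on the way. At the stop I held about 10 N (9.4 to 10.5 measured) for over a second, and no reading passed about 11 N. Then I unhooked without resistance and hung the hook back.

- **Hook:** the collar lies flat on the stand (its top at z 76 mm) and is within about 0.5 mm of the seat.
- **Tray:** it stands drawn out about 100 mm from where it began.
- **Rest of the table:** nothing else looked moved in the last pictures, which I checked by eye only.
- **Robot:** the gripper was clear of everything at z 241 mm.

Two minor points:
- The first move was refused for missing keys, and nothing moved.
- Small disagreements of 1 to 3 mm between the measured tool pose and the camera were corrected before each fit.

No check failed at the end.

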